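# Put the steel cover back on a bench power supply, tongue edge first

### The arm

A 7-joint arm with a two-finger parallel gripper is mounted at the origin on a cart in front of the work surface, level with it; the furniture and walls round the work are solid. World frame = base frame: x ahead of the robot, y to its left, z up, the work surface at z = 0. Lengths are in m, angles in degrees, forces in N, time in s.
With the tool pointing down it reaches from about 0.425 to 0.95 m from the base axis. Payload 4.7 kg.
Tool frame: the origin (TCP) lies at the very end of the fingers, on their centre line; the grasp point (between the pads) lies 19 mm behind it (robot.tcp_to_grasp is the z of the grasp point in the tool frame, in m); z points along the fingers, y is the line along which they close (so a half turn about z gives the same grasp; the last joint's range is limited). The gripper opens to 85 mm and grips with 20 to 120 N. Pads are 22 mm wide; open, the fingers measure 114 mm over their backs; the gripper's body (76 mm by 85 mm) begins 54 mm behind the grasp point. The pads swing forward as they close: fully open they stand 13 mm farther back than shut.
Start: joints at [-72.13, 26.849, -2.785, 87.806, 1.381, 65.374, -4.715], TCP at [0.226, 0.636, 0.231] pointing down, gripper open.
Joint ranges: [-148.3, 148.3], [-19.14, 114.17], [-79.39, 73.82], [5.75, 140.21], [-59.74, 239.74], [12.07, 113.84], [-152.46, 152.46]. Speed limits (degrees/s): [147.25, 147.25, 180, 180, 180, 180, 180].

### API

Orientations are given as [roll, pitch, yaw] about the fixed x, y, z axes, in that order (R = Rz(yaw) Ry(pitch) Rx(roll)).
In Python, from bench import robot gives the robot as it stands.
- The arm moves only by the tool carry_out, never from a script. Its argument "motion" is a list of rows, each an object with "travel": the shift along the world's x, y, z in mm, a list of three; "rotation": the turn, a rotation vector about the world's x, y, z in rad, a list of three; "hand": the opening, from -1 (shut) to 1 (fully open). A call has 1 to 12 rows; each row is the pose to reach, as a shift and turn from the pose commanded when the call began; what a row does not reach only later rows make up. A row lasts 1/12 s, in which the tool goes at most 41.7 mm and 7.16 degrees, less where a joint would pass 70% of its speed; a pose out of reach is approached as far as the arm can. A call with a gripper value outside its range is refused whole. The fingers move at their own pace and stop on an object; the grip force is fixed at half the most. Time passes only in rows, so rows that repeat a pose let the fingers close. It gives the time, the measured TCP pose, the force, the opening and the grip force at its end, in the units of the state.
- robot.get_state(): the state, without advancing time (a new reading comes with each control period).
- robot.capture(name): name is "scene" or "top"; returns a dict with "img" (384x512x3 uint8, red, green, blue), "intrinsics" (3x3 intrinsics, pixels), "k1" (the pictures are not rectified: a ray, as slopes to the right and down, at radius r is drawn at 1 + k1 r^2 times it, then the intrinsics apply), "origin" and "orientation" of the camera in the world. Camera axes: x right, y down, z forward; pixel columns grow to the right and rows downward; lengths in m; the calibration is good to about 2 mm. A picture is of the moment at which its call begins. There is no depth.
- robot.finish_job(): hands the job in; it is judged then, once.
The state is a dict: "time": time; "qpos": joint angles; "qvel": joint speeds; "joint_efforts": joint torques, N m; "position": TCP position; "ee_rot": TCP orientation; "wrist_force": force on the tool from outside, world axes, zero at the start; "wrist_torque": the same for the moment, N m; "finger_gap": finger opening in m; "gripper_force": force on a finger pad.
Only numpy, scipy, OpenCV 4.12 (cv2) and the standard library are available. Lean on these libraries where they do the work, as an engineer would, in place of code of your own. Each camera call takes 0.05 s, during which the arm holds its last target. There are 200 camera calls.

### The job

Close up the repaired power supply: pick up its heavy steel cover by the black handle, rest the cover's tongue edge on the front ledge of the open chassis, tucked under the lip of the blue front panel, while the other end is still raised, then pivot the cover down until it lies flat inside the rim. Keep hold of it until it is down, do not let it drop, then let go. Leave the tools and parts around it where they are.

Things in the scene. Friction and masses are not known exactly. Their poses are not given: they have to be found in the camera images.
- chassis: Open power-supply chassis, fixed: grey tray 168 (x) x 134 (y) mm, circuit inside (below z = 36 mm), blue front panel on its -x side with knobs 10 mm proud. Origin: centre of underside, z up. The cover rests on a ledge, top at z = 45 mm, all round inside: 18 mm deep at front (x -80 to -62), 12 mm at sides and rear. Yaw within 0.35 rad; it may swap places with the cover.
- chassis_slot (a point): On the front ledge under the lip, (-76, 0, 45) mm in the chassis frame, same axes: where the middle of the tongue's lower front edge ends up when the cover is centred. Cover play: 4 mm either way in x, 5 mm either way in y.
- chassis_lip (a point): Middle of the lower rear edge of the blue lip, (-68, 0, 57) mm in the chassis frame, same axes. The lip is folded back from the front panel's top (panel's inner face x = -80 mm) and overhangs the front ledge by 12 mm along the whole 134 mm width; gap above the ledge 12 mm, lip 4 mm thick (top z = 61 mm).
- chassis_rear (a point): Middle of the top inner edge of the rear wall, (80, 0, 55) mm in the chassis frame, same axes. The side walls' inner faces are at y = +-63 mm, tops at z = 49 mm, so the cover lies sunk inside a rim.
- cover: Loose steel cover, 0.56 to 0.91 kg, flat on the bench, handle up: grey plate 140 (x) x 116 (y) x 5 mm with a bare steel tongue (90 wide, 5 thick, 12 mm long) continuing it at the -x edge. Origin: centre of the plate's underside without tongue, z up; mass centre within 6 mm of the handle's middle in x. Seated: x axis along the chassis's x, origin at (6, 0, 45) mm in the chassis frame.
- cover_handle (a point): Middle of the black handle bar, (0, 0, 34) mm in the cover frame, same axes. The bar runs along the cover's x: 90 mm long, 14 mm wide (y), 14 mm high (z 27 to 41 mm), on two posts 12 mm thick at x = +-38 mm; grip it across y. 22 mm free below the bar.
- cover_tongue (a point): Middle of the lower front edge of the tongue, (-82, 0, 0) mm in the cover frame, same axes as the cover.
- solder_reel: Teal reel of solder wire, 52 mm across, 32 mm high, standing left of the work. Leave alone. Origin near its underside's centre.
- side_cutters: Blue-handled side cutters, 42 x 127 x 13 mm, lying behind the work. Leave alone. Origin at the centre of the underside.
- screw_dish: Small round metal dish, 65 mm across, 14 mm high, behind the work. Leave alone. Origin at the centre of the underside.
- screwdriver_yellow: Yellow-handled screwdriver, 17 x 127 x 15 mm, lying left of the work. Leave alone. Origin at the centre of the underside.

How it is judged:
By the outcome, as a careful person would: the job done as asked, in the order asked, and still so for the second after the job is handed in, with the robot touching nothing.
It also fails if it takes over 40 s, if anything falls off the work surface, if the arm or the gripper's body presses on something with over 40 N, if the wrist force passes 120 N, or if a joint passes its speed limit or range.

## Working session

There is one attempt and no reset: what is moved stays moved. The work goes in short steps, Python scripts to look and compute and a tool call to move; the robot and the scene stay as the last step left them, time stands still between calls to the robot, and variables do not carry over. Pictures are saved under pics/ and viewed, at most 13 in all, crops included, and the job is handed in when it is done.

Besides the shell and the picture viewer there is one more tool, called as a command line: name --argument value ..., lists and objects as JSON in quotes. carry_out: Moves the arm, as the interface text tells. Its arguments: {"type":"object","properties":{"motion":{"type":"array"}},"required":["motion"]}

```bash
mkdir -p pics; ls; cat > h.py <<'E'
import numpy as np, cv2
from scipy.spatial.transform import Rotation as R
from bench import robot
def cam(n):
    c=robot.capture(n); o=np.array(c["orientation"],float)
    c["R"]=o if o.shape==(3,3) else R.from_euler("xyz",o,degrees=True).as_matrix()
    c["K"]=np.array(c["intrinsics"]); c["o"]=np.array(c["origin"]); return c
def save(c,f,crop=None,s=1.5):
    im=c["img"][:,:,::-1]
    if crop: x0,y0,x1,y1=crop; im=im[y0:y1,x0:x1]
    cv2.imwrite("pics/"+f,cv2.resize(im,None,fx=s,fy=s,interpolation=cv2.INTER_CUBIC))
def proj(c,P):
    p=(np.atleast_2d(P)-c["o"])@c["R"]; s=p[:,:2]/p[:,2:]
    s=s*(1+c["k1"]*(s**2).sum(1,keepdims=True)); return s@c["K"][:2,:2].T+c["K"][:2,2]
def ray(c,uv,z):
    uv=np.atleast_2d(np.array(uv,float)); d=(uv-c["K"][:2,2])/np.diag(c["K"])[:2]; s=d.copy()
    for _ in range(20): s=d/(1+c["k1"]*(s**2).sum(1,keepdims=True))
    v=np.c_[s,np.ones(len(s))]@c["R"].T
    return c["o"]+v*((z-c["o"][2])/v[:,2])[:,None]
E
python3 - <<'E'
from h import *
for n in("top","scene"):
    c=cam(n); save(c,n+"1.png"); print(n,c["o"],c["orientation"],c["K"],c["k1"])
s=robot.get_state(); print(s, robot.tcp_to_grasp)
E
```

```text
pics
top [ 0.40638589 -0.13725736  1.0852002 ] [-171.58318693   -0.32981297  -89.26443424] [[415.23191277   0.         260.10222758]
 [  0.         415.23191277 190.25572857]
 [  0.           0.           1.        ]] -0.028179063909718735
scene [ 0.072824   -0.65390704  0.81450356] [-136.01015661   -0.46022372  -44.49516032] [[368.19720892   0.         248.32595004]
 [  0.         368.19720892 195.97711884]
 [  0.           0.           1.        ]] -0.11170453312296381
{'time': 0.1, 'qpos': array([-72.13059725,  26.89309179,  -2.78616365,  87.86496492,
         1.38280926,  65.37605682,  -4.71506288]), 'qvel': array([-0.03677041, -0.06668258, -0.1112377 , -0.21074906,  0.06530039,
        0.06190093, -0.00810853]), 'joint_efforts': array([ 7.74057353e-04, -5.11516392e+01, -4.68682742e-02, -2.38390285e+01,
        1.07987516e-02,  4.35268346e-03,  1.27494371e-05]), 'position': array([0.22540559, 0.63570846, 0.23037584]), 'ee_rot': array([-1.79899620e+02,  4.43018837e-03,  1.60479246e+02]), 'wrist_force': array([ 0.05132201, -0.73125812,  0.38981715]), 'wrist_torque': array([-0.03244328, -0.00520159,  0.01901581]), 'gripper_force': 0.0, 'finger_gap': 0.08539602758891107} -0.0187
```

View pics/top1.png

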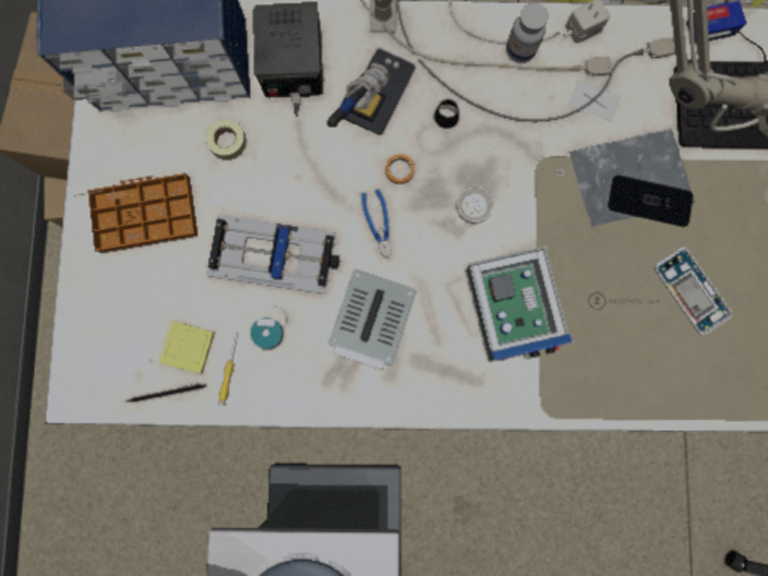

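View pics/scene1.png

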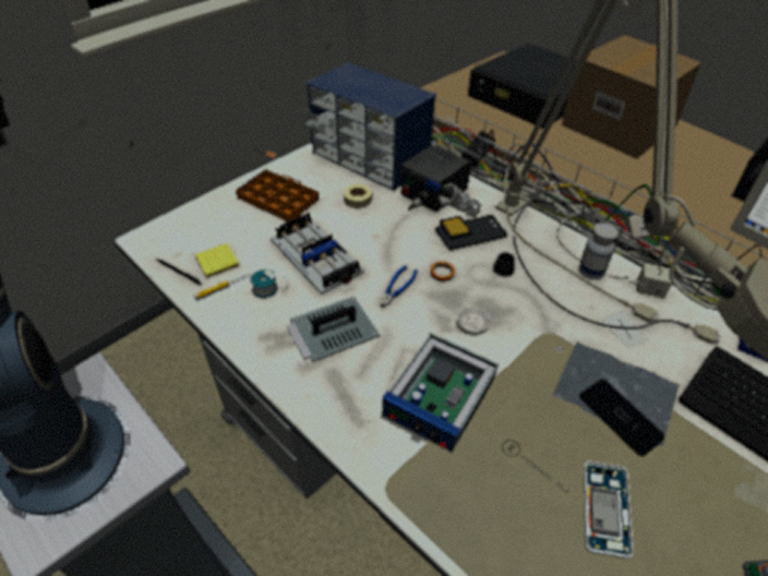

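The top view shows the cover at about (372,318), tongue toward the robot, and the chassis at about (518,305) with its blue panel toward the robot. Reel, driver, cutters and dish are clear of the path between them. Next I'll take a zoomed crop to measure corners.

```bash
python3 - <<'E'
from h import *
c=cam("top"); save(c,"crop.png",(215,160,390,248),4.5)
E
```

```text
(no output)
```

View pics/crop.png

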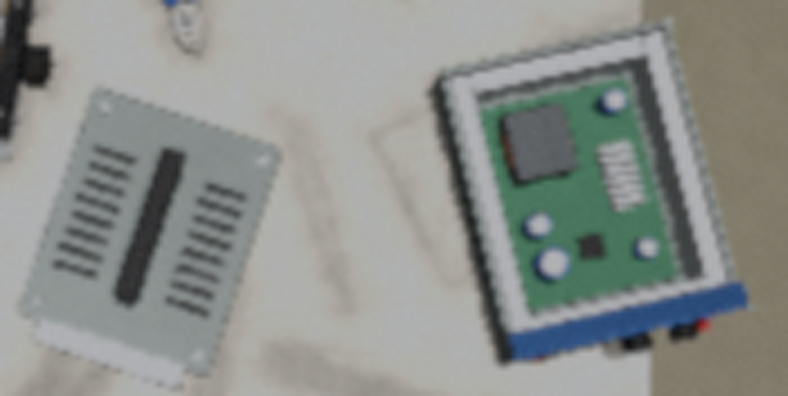

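The crop shows the cover corners at about (98,90), (280,150), (208,376) and (22,314), and the bar from (172,150) to (127,302). The chassis rear corners are at (440,76) and (668,24), and the lip's rear edge runs (512,335) to (740,283).

```bash
cat >> h.py <<'E'
from scipy.optimize import least_squares
def fit(c,loc,px,g,crop=(215,160),s=4.5):
    px=(np.array(px,float)+.5)/s-.5+np.array(crop); loc=np.array(loc)/1e3
    def w(p): 
        return loc@R.from_euler("z",p[2]).as_matrix().T+[p[0],p[1],0]
    r=least_squares(lambda p:(proj(c,w(p))-px).ravel(),g)
    return r.x,(r.fun.reshape(-1,2)*2.3).round(1)   # ~mm
E
python3 - <<'E'
from h import *
c=cam("top")
print(ray(c,[[248,212],[345,203]],0.03))
cov=fit(c,[[70,58,5],[70,-58,5],[-70,-58,5],[-70,58,5],[45,0,41],[-45,0,41],[-82,45,5],[-82,-45,5]],
 [(98,90),(280,150),(208,376),(22,314),(172,150),(127,302),(38,345),(178,388)],[.45,-.1,-.3])
ch=fit(c,[[84,67,55],[84,-67,55],[-68,67,61],[-68,-67,61]],[(440,76),(668,24),(512,335),(740,283)],[.45,-.35,.2])
for p,r in(cov,ch): print(p[:2]*1e3,np.degrees(p[2]),"res",r.tolist())
E
```

```text
[[ 0.50614073 -0.11119944  0.03      ]
 [ 0.53254546 -0.35936463  0.03      ]]
[ 511.06542258 -111.45372808] -17.040244757157232 res [[-1.7, -1.0], [1.7, -1.1], [1.2, 1.0], [-1.8, 1.0], [1.6, -0.2], [-0.8, -0.2], [-2.4, -1.1], [2.2, 1.5]]
[ 531.29324949 -357.37672098] 13.846170842345312 res [[-0.5, -0.9], [0.4, -1.3], [-1.8, 2.0], [1.9, 0.1]]
```

carry_out --motion '[{"travel":[200,-380,10],"rotation":[0,0,0],"hand":1},{"travel":[200,-380,10],"rotation":[0,0,0],"hand":1},{"travel":[200,-380,10],"rotation":[0,0,0],"hand":1},{"travel":[200,-380,10],"rotation":[0,0,0],"hand":1},{"travel":[200,-380,10],"rotation":[0,0,0],"hand":1},{"travel":[200,-380,10],"rotation":[0,0,0],"hand":1},{"travel":[200,-380,10],"rotation":[0,0,0],"hand":1},{"travel":[200,-380,10],"rotation":[0,0,0.04],"hand":1},{"travel":[200,-380,10],"rotation":[0,0,0.04],"hand":1},{"travel":[200,-380,10],"rotation":[0,0,0.04],"hand":1},{"travel":[200,-380,10],"rotation":[0,0,0.04],"hand":1}]'

```text
time: 1.12
position: [0.4286, 0.2494, 0.2417]
ee_rot: [-179.9, 0.1, 162.2]
wrist_force: [0.1, -0.7, -0.4]
finger_gap: 0.0857
gripper_force: 0.0
```

carry_out --motion '[{"travel":[85,-367,-120],"rotation":[0,0,0],"hand":1},{"travel":[85,-367,-120],"rotation":[0,0,0],"hand":1},{"travel":[85,-367,-120],"rotation":[0,0,0],"hand":1},{"travel":[85,-367,-120],"rotation":[0,0,0],"hand":1},{"travel":[85,-367,-120],"rotation":[0,0,0],"hand":1},{"travel":[85,-367,-120],"rotation":[0,0,0],"hand":1},{"travel":[85,-367,-120],"rotation":[0,0,0],"hand":1},{"travel":[85,-367,-120],"rotation":[0,0,0],"hand":1},{"travel":[85,-367,-120],"rotation":[0,0,0],"hand":1},{"travel":[85,-367,-120],"rotation":[0,0,0],"hand":1},{"travel":[85,-367,-120],"rotation":[0,0,0],"hand":1},{"travel":[85,-367,-120],"rotation":[0,0,0],"hand":1}]'

```text
time: 2.12
position: [0.5102, -0.1119, 0.1208]
ee_rot: [-180.0, -0.1, 162.6]
wrist_force: [0.1, 1.6, -0.7]
finger_gap: 0.0857
gripper_force: 0.0
```

```bash
python3 - <<'E'
from h import *
s=robot.get_state(); print(s["position"],s["ee_rot"],s["qpos"].round(1))
c=cam("scene"); 
h=np.array([.511,-.1115,0]);Rz=R.from_euler("z",-17,degrees=True)
print("cov pred",proj(c,h+Rz.apply(np.array([[-82,45,5],[-82,-45,5],[70,-58,5],[-45,0,41],[45,0,41]])/1e3)).round(1).tolist())
h=np.array([.5313,-.3574,0]);Rz=R.from_euler("z",13.85,degrees=True)
print("ch pred",proj(c,h+Rz.apply(np.array([[84,67,55],[84,-67,55],[-68,67,61],[-68,-67,61]])/1e3)).round(1).tolist())
save(c,"scene2.png",(170,160,350,310),4.4)
E
```

```text
[ 0.51019182 -0.11194138  0.12081405] [-1.79975325e+02 -6.89191258e-02  1.62596610e+02] [ -7.1  20.7  18.4 115.7  -9.1  44.9  89.3]
cov pred [[190.6, 216.8], [202.5, 238.9], [253.5, 222.9], [207.5, 214.7], [236.5, 203.9]]
ch pred [[285.5, 221.2], [331.3, 242.2], [256.7, 260.0], [306.2, 285.3]]
```

View pics/scene2.png

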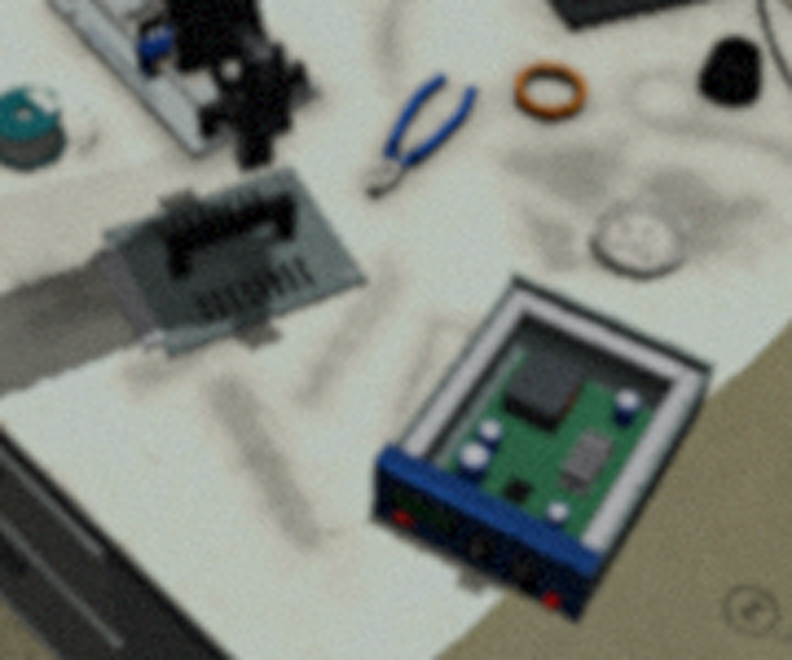

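The scene view agrees with the fit: chassis rear corners at (517,277) and (712,368), lip corners at (388,447) and (605,553), all within about 2 mm of prediction. The hand is above the bar, so I'll descend and grip.

carry_out --motion '[{"travel":[0,0,-40],"rotation":[0,0,0],"hand":1},{"travel":[0,0,-75],"rotation":[0,0,0],"hand":0.3},{"travel":[0,0,-95],"rotation":[0,0,0],"hand":0.3},{"travel":[0,0,-104],"rotation":[0,0,0],"hand":0.3},{"travel":[0,0,-104],"rotation":[0,0,0],"hand":0.3},{"travel":[0,0,-104],"rotation":[0,0,0],"hand":-1},{"travel":[0,0,-104],"rotation":[0,0,0],"hand":-1},{"travel":[0,0,-104],"rotation":[0,0,0],"hand":-1},{"travel":[0,0,-104],"rotation":[0,0,0],"hand":-1},{"travel":[0,0,-104],"rotation":[0,0,0],"hand":-1},{"travel":[0,0,-104],"rotation":[0,0,0],"hand":-1},{"travel":[0,0,-104],"rotation":[0,0,0],"hand":-1}]'

```text
time: 3.17
position: [0.5119, -0.1105, 0.0191]
ee_rot: [179.9, 0.2, 162.7]
wrist_force: [-0.4, 1.4, 5.8]
finger_gap: 0.0126
gripper_force: 59.2
```

carry_out --motion '[{"travel":[0,0,5],"rotation":[0,0,0],"hand":-1},{"travel":[0,0,15],"rotation":[0,0,0],"hand":-1},{"travel":[0,0,35],"rotation":[0,0,0],"hand":-1},{"travel":[0,0,60],"rotation":[0,0,0],"hand":-1},{"travel":[0,0,90],"rotation":[0,0,0],"hand":-1},{"travel":[0,0,115],"rotation":[0,0,0],"hand":-1},{"travel":[0,0,130],"rotation":[0,0,0],"hand":-1},{"travel":[0,0,135],"rotation":[0,0,0],"hand":-1},{"travel":[0,0,135],"rotation":[0,0,0],"hand":-1}]'

```text
time: 3.92
position: [0.5105, -0.1108, 0.1534]
ee_rot: [180.0, 0.1, 162.8]
wrist_force: [0.7, -0.2, -8.6]
finger_gap: 0.0123
gripper_force: 59.3
```

```bash
python3 - <<'E'
from h import *
s=robot.get_state()
for k in("position","ee_rot","wrist_force","wrist_torque","gripper_force","finger_gap"): print(k,s[k])
c=cam("scene"); save(c,"scene3.png",(160,100,350,250),4.2)
E
```

```text
position [ 0.51050687 -0.11084089  0.15340487]
ee_rot [1.79961355e+02 9.26617719e-02 1.62761129e+02]
wrist_force [ 0.72102518 -0.1590846  -8.57889408]
wrist_torque [ 0.03356077 -0.0613757   0.03711758]
gripper_force 59.348305463790894
finger_gap 0.012266744866372284
```

View pics/scene3.png

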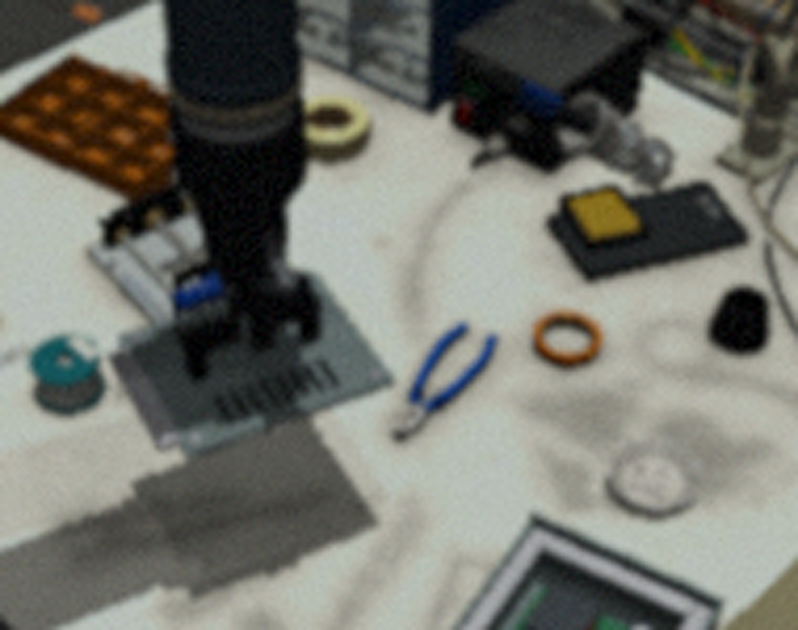

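The cover is lifted, level and held by the bar with the tongue at lower left; the load is about 9 N. Next I'll compute the hover pose over the chassis.

```bash
cat >> h.py <<'E'
E3=lambda y,p:R.from_euler("z",y,degrees=True)*R.from_euler("y",-p,degrees=True)
CH=np.array([.5313,-.3574,0]); CY=13.85; OFF=np.array([.0005,0,.0191])
# TCP + tool rotation for the tongue tip at chassis-frame tip (mm), cover pitched up by p
def goal(tip,p,slip=0):
    Rc=E3(CY,p); P=CH+R.from_euler("z",CY,degrees=True).apply(np.array(tip)/1e3)
    return P+Rc.apply(OFF-np.array([-.082,0,0])), Rc*R.from_euler("x",180,degrees=True)
def delta(tip,p):
    s=robot.get_state(); P,Q=goal(tip,p); Q0=R.from_euler("xyz",s["ee_rot"],degrees=True)
    best=min(((Q*R.from_euler("z",k,degrees=True)*Q0.inv()).as_rotvec() for k in(0,180)),key=np.linalg.norm)
    return ((P-s["position"])*1e3).round(1),best.round(4)
# where the tip is now (chassis frame, mm) from the measured TCP
def tipnow():
    s=robot.get_state(); Q=R.from_euler("xyz",s["ee_rot"],degrees=True)*R.from_euler("x",180,degrees=True)
    if Q.apply([1,0,0])[0]<0: Q=Q*R.from_euler("z",180,degrees=True)
    P=s["position"]+Q.apply(np.array([-.082,0,0])-OFF)
    ci=R.from_euler("z",CY,degrees=True).inv()
    return (ci.apply(P-CH)*1e3).round(1),(ci*Q).as_euler("ZYX",degrees=True).round(2)
E
python3 - <<'E'
from h import *
print(tipnow(), goal([-50,0,85],15)[0]); print(delta([-50,0,85],15))
E
```

```text
(array([-32.6, 287.5, 133. ]), array([-3.108e+01,  6.000e-02,  1.000e-02])) [ 0.55532598 -0.35147642  0.12480175]
(array([  45.7, -240.9,  -27.2]), array([-0.0079, -0.266 ,  0.5392]))
```

carry_out --motion '[{"travel":[3,-15,0],"rotation":[0,-0.015,0.03],"hand":-1},{"travel":[9,-45,0],"rotation":[-0.001,-0.05,0.1],"hand":-1},{"travel":[15,-80,0],"rotation":[-0.003,-0.09,0.18],"hand":-1},{"travel":[22,-118,0],"rotation":[-0.004,-0.133,0.27],"hand":-1},{"travel":[30,-156,0],"rotation":[-0.005,-0.177,0.36],"hand":-1},{"travel":[37,-195,0],"rotation":[-0.007,-0.22,0.44],"hand":-1},{"travel":[43,-225,-8],"rotation":[-0.008,-0.25,0.51],"hand":-1},{"travel":[46,-238,-20],"rotation":[-0.008,-0.264,0.535],"hand":-1},{"travel":[46,-241,-27],"rotation":[-0.008,-0.266,0.539],"hand":-1},{"travel":[46,-241,-27],"rotation":[-0.008,-0.266,0.539],"hand":-1},{"travel":[46,-241,-27],"rotation":[-0.008,-0.266,0.539],"hand":-1}]'

```text
time: 4.88
position: [0.5542, -0.3506, 0.122]
ee_rot: [179.7, 14.8, -166.3]
wrist_force: [0.5, 1.2, -8.2]
finger_gap: 0.0129
gripper_force: 59.6
```

```bash
python3 - <<'E'
from h import *
print(tipnow(),robot.get_state()["qpos"].round(0))
c=cam("top"); save(c,"top4.png",(285,150,395,248),6)
c=cam("scene"); save(c,"scene4.png",(220,170,350,300),4.6)
E
```

```text
(array([-51.1,   1.4,  82.5]), array([ -0.14, -14.79,   0.34])) [ 32.  28.   2. 104. -19.  40. 152.]
```

View pics/top4.png

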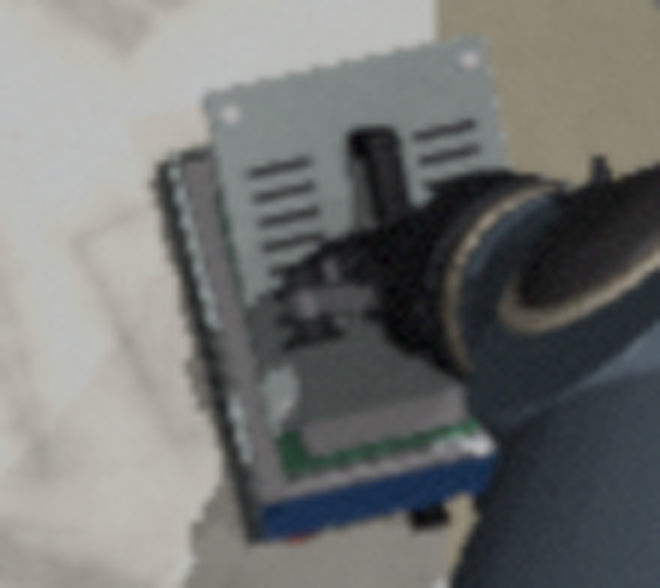

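View pics/scene4.png

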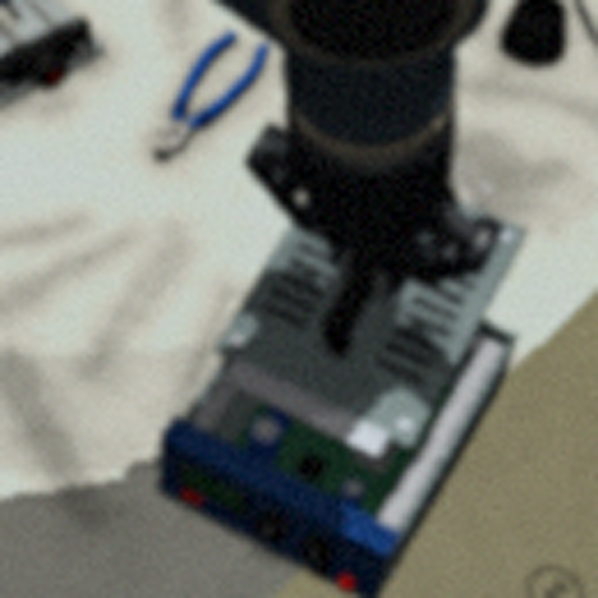

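The top view shows the pitched cover over the tray, with the tongue's front edge from (305,453) to (475,420), plate rear corners at (205,95) and (487,38), and the lip's rear edge from (262,503) to (497,455). The scene view confirms it is tilted rear-up. Next I'll compare these with the model.

```bash
python3 - <<'E'
from h import *
c=cam("top"); s=robot.get_state()
Q=R.from_euler("xyz",s["ee_rot"],degrees=True)*R.from_euler("x",180,degrees=True)
if Q.apply([1,0,0])[0]<0: Q=Q*R.from_euler("z",180,degrees=True)
crop=lambda q,o,sc:((q-o+.5)*sc-.5).round(0).tolist()
pts=s["position"]+Q.apply(np.array([[70,58,5],[70,-58,5],[-82,45,0],[-82,-45,0],[-82,45,5]])/1e3-OFF)
ch=CH+R.from_euler("z",CY,degrees=True).apply(np.array([[84,67,55],[-68,67,61],[-68,-67,61],[-84,67,61]])/1e3)
print("top",crop(proj(c,pts),[285,150],6),crop(proj(c,ch),[285,150],6))
c=cam("scene")
print("scene",crop(proj(c,pts),[220,170],4.6),crop(proj(c,ch),[220,170],4.6))
E
```

```text
top [[201.0, 88.0], [486.0, 22.0], [307.0, 449.0], [522.0, 398.0], [310.0, 451.0]] [[166.0, 159.0], [258.0, 512.0], [572.0, 438.0], [268.0, 550.0]]
scene [[337.0, 141.0], [530.0, 225.0], [226.0, 380.0], [381.0, 457.0], [225.0, 377.0]] [[303.0, 237.0], [171.0, 416.0], [398.0, 532.0], [155.0, 437.0]]
```

```bash
python3 - <<'E'
from h import *
print(delta([-56,-1.2,70],15));print(delta([-56,-1.2,48],15))
E
```

```text
(array([ -7.5,  -3.9, -15.8]), array([-0.0003,  0.001 , -0.0022]))
(array([ -7.5,  -3.9, -37.8]), array([-0.0003,  0.001 , -0.0022]))
```

carry_out --motion '[{"travel":[-3,-2,-4],"rotation":[0,0,0],"hand":-1},{"travel":[-6,-3,-10],"rotation":[0,0,0],"hand":-1},{"travel":[-7.5,-4,-17],"rotation":[0,0,0],"hand":-1},{"travel":[-7.5,-4,-24],"rotation":[0,0,0],"hand":-1},{"travel":[-7.5,-4,-30],"rotation":[0,0,0],"hand":-1},{"travel":[-7.5,-4,-35],"rotation":[0,0,0],"hand":-1},{"travel":[-7.5,-4,-37],"rotation":[0,0,0],"hand":-1},{"travel":[-7.5,-4,-37],"rotation":[0,0,0],"hand":-1},{"travel":[-7.5,-4,-37],"rotation":[0,0,0],"hand":-1},{"travel":[-7.5,-4,-37],"rotation":[0,0,0],"hand":-1}]'

```text
time: 5.92
position: [0.5495, -0.356, 0.0887]
ee_rot: [-180.0, 15.1, -166.2]
wrist_force: [0.1, -0.1, -8.4]
finger_gap: 0.0129
gripper_force: 59.5
```

```bash
python3 - <<'E'
from h import *
print(tipnow(),robot.get_state()["qpos"].round(1),robot.get_state()["wrist_force"])
print(delta([-78,-1.2,47.5],15))
c=cam("scene"); save(c,"scene5.png",(220,180,350,300),5)
E
```

```text
(array([-56.7,  -3. ,  48.8]), array([-1.00e-02, -1.51e+01, -4.00e-02])) [ 36.1  29.9  -2.2 105.8 -17.5  35.4 151.6] [ 0.11621216 -0.1019643  -8.35030805]
(array([-21.1,  -3.4,  -1.4]), array([0.0003, 0.0018, 0.0003]))
```

View pics/scene5.png

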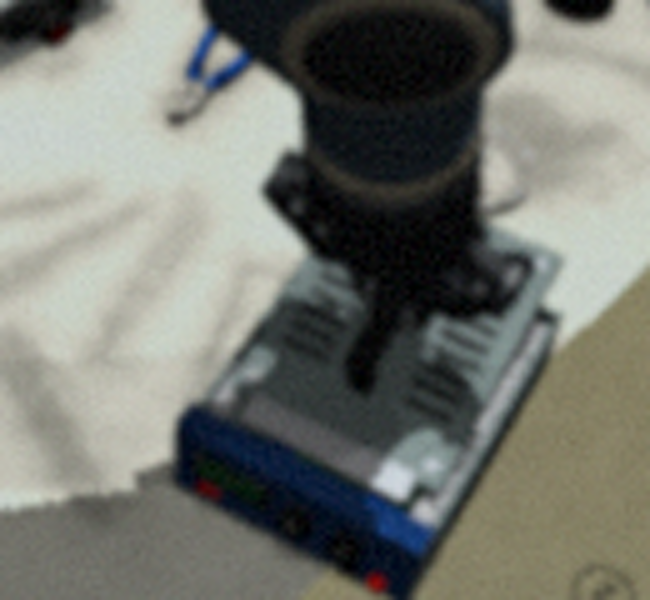

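The tongue is low, just behind the lip, spanning about (245,395) to (408,500) between lip ends (185,405) and (432,520), so it sits a few mm toward -y. I'll correct that while sliding it under.

carry_out --motion '[{"travel":[-2,1,-1],"rotation":[0,0,0],"hand":-1},{"travel":[-5,1.5,-1.2],"rotation":[0,0,0],"hand":-1},{"travel":[-8,1,-1.4],"rotation":[0,0,0],"hand":-1},{"travel":[-11,0,-1.4],"rotation":[0,0,0],"hand":-1},{"travel":[-14,-0.7,-1.4],"rotation":[0,0,0],"hand":-1},{"travel":[-16,-1,-1.4],"rotation":[0,0,0],"hand":-1},{"travel":[-18,-1.5,-1.4],"rotation":[0,0,0],"hand":-1},{"travel":[-18,-1.5,-1.4],"rotation":[0,0,0],"hand":-1},{"travel":[-18,-1.5,-1.4],"rotation":[0,0,0],"hand":-1}]'

```text
time: 6.72
position: [0.531, -0.3575, 0.087]
ee_rot: [-180.0, 15.1, -166.2]
wrist_force: [-0.1, 0.9, -8.7]
finger_gap: 0.013
gripper_force: 59.7
```

```bash
python3 - <<'E'
from h import *
print(tipnow(),robot.get_state()["qpos"].round(1),robot.get_state()["wrist_force"],robot.get_state()["wrist_torque"])
print(delta([-77,0,44],15))
c=cam("scene"); save(c,"scene6.png",(220,180,350,300),5)
E
```

```text
(array([-75.1,   0. ,  47.1]), array([-4.000e-02, -1.507e+01, -1.000e-02])) [ 39.1  29.1  -4.6 107.6 -16.2  34.5 151.7] [-0.07393835  0.94212655 -8.67184344] [-0.2366098   0.72914618 -0.02252735]
(array([-1.8, -0.4, -3.2]), array([-0.0001,  0.0012,  0.0008]))
```

View pics/scene6.png

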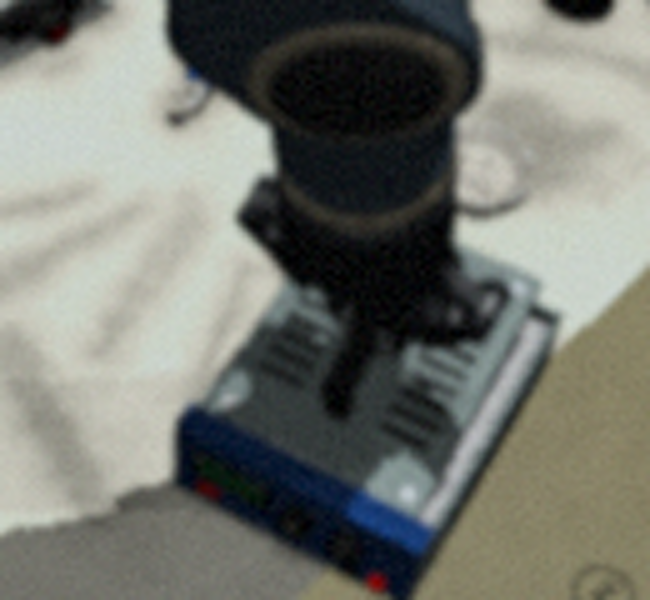

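The tongue is now hidden under the lip along the whole width, the plate front is right behind it, and the rear is still raised. Next I'll set the tongue on the ledge.

carry_out --motion '[{"travel":[0,0,-0.8],"rotation":[0,0,0],"hand":-1},{"travel":[0,0,-1.6],"rotation":[0,0,0],"hand":-1},{"travel":[0,0,-2.4],"rotation":[0,0,0],"hand":-1},{"travel":[0,0,-3],"rotation":[0,0,0],"hand":-1},{"travel":[0,0,-3],"rotation":[0,0,0],"hand":-1},{"travel":[0,0,-3],"rotation":[0,0,0],"hand":-1}]'

```text
time: 7.27
position: [0.5313, -0.3571, 0.0841]
ee_rot: [-180.0, 15.1, -166.2]
wrist_force: [-0.6, 0.3, -7.6]
finger_gap: 0.0124
gripper_force: 59.9
```

```bash
python3 - <<'E'
from h import *
print(tipnow(),robot.get_state()["wrist_force"],robot.get_state()["wrist_torque"])
for p in(12,9,6,3,0): print(p,delta([-75.5,0,44],p))
E
```

```text
(array([-74.6,   0.2,  44.2]), array([ -0.  , -15.08,  -0.  ])) [-0.61266318  0.27940748 -7.55151295] [-0.01489168  0.70026664  0.04533556]
12 (array([ 1.2,  0. , -4.3]), array([-0.0128,  0.0521,  0.0001]))
9 (array([ 2.9,  0.5, -8.3]), array([-2.54e-02,  1.03e-01,  1.00e-04]))
6 (array([  4.4,   0.8, -12.5]), array([-3.790e-02,  1.538e-01,  1.000e-04]))
3 (array([  5.7,   1.1, -16.7]), array([-5.040e-02,  2.047e-01,  1.000e-04]))
0 (array([  6.8,   1.4, -21. ]), array([-6.300e-02,  2.555e-01,  1.000e-04]))
```

carry_out --motion '[{"travel":[0,0,-0.7],"rotation":[0,0,0],"hand":-1},{"travel":[0,0,-1.4],"rotation":[0,0,0],"hand":-1},{"travel":[0,0,-1.4],"rotation":[0,0,0],"hand":-1},{"travel":[0,0,-1.4],"rotation":[0,0,0],"hand":-1}]'

```text
time: 7.6
position: [0.5319, -0.3572, 0.0833]
ee_rot: [-180.0, 15.1, -166.1]
wrist_force: [1.1, 2.2, -1.5]
finger_gap: 0.0129
gripper_force: 60.5
```

The wrist load dropped by about 7 N, so the tongue is resting on the ledge. Now I'll pivot about it in stages.

carry_out --motion '[{"travel":[0.9,0.1,-2],"rotation":[-0.0064,0.026,0],"hand":-1},{"travel":[1.8,0.2,-4.1],"rotation":[-0.0128,0.0521,0],"hand":-1},{"travel":[2.7,0.5,-6.1],"rotation":[-0.019,0.0775,0],"hand":-1},{"travel":[3.5,0.7,-8.1],"rotation":[-0.0254,0.103,0],"hand":-1},{"travel":[4.3,0.9,-10.2],"rotation":[-0.0317,0.1284,0],"hand":-1},{"travel":[5,1,-12.3],"rotation":[-0.0379,0.1538,0],"hand":-1},{"travel":[5,1,-12.3],"rotation":[-0.0379,0.1538,0],"hand":-1},{"travel":[5,1,-12.3],"rotation":[-0.0379,0.1538,0],"hand":-1}]'

```text
time: 8.27
position: [0.5369, -0.3562, 0.0706]
ee_rot: [-180.0, 6.0, -166.1]
wrist_force: [0.6, 1.3, -0.8]
finger_gap: 0.0127
gripper_force: 60.8
```

```bash
python3 - <<'E'
from h import *
s=robot.get_state();print(tipnow(),s["wrist_force"],s["wrist_torque"],s["qpos"].round(1))
for p in(3,0): print(p,delta([-75.5,0,43.5],p))
c=cam("scene"); save(c,"scene7.png",(220,180,350,300),5)
E
```

```text
(array([-74.3,  -0.3,  43. ]), array([ 0.04, -6.05, -0.05])) [ 0.57910631  1.3477105  -0.77711834] [0.07749248 0.46729941 0.02985987] [ 30.3  32.    2.1 103.5  -8.3  40.5 142.1]
3 (array([ 0.1,  0.2, -3.7]), array([-0.0119,  0.0518, -0.0006]))
0 (array([ 1.2,  0.5, -8. ]), array([-0.0245,  0.1027, -0.0006]))
```

View pics/scene7.png

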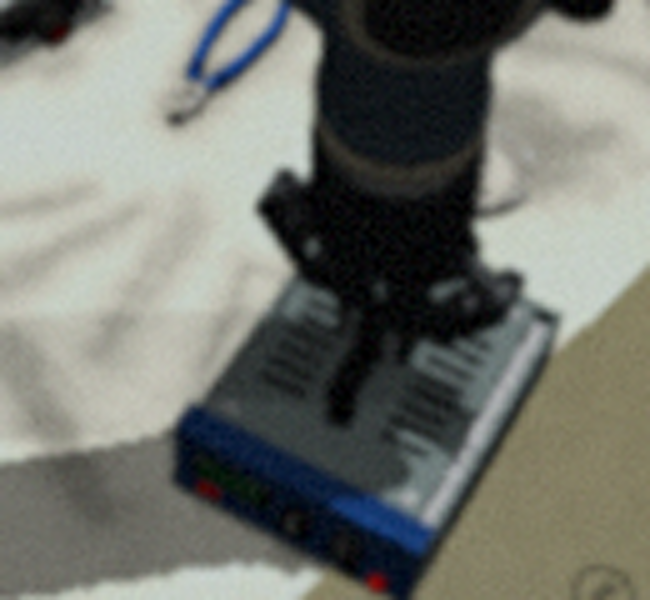

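The tongue remains under the lip and the plate is nearly down between the side walls, with the rear still slightly raised. I'll continue to flat, nudging slightly toward the panel.

carry_out --motion '[{"travel":[0.2,0,-2],"rotation":[-0.006,0.025,0],"hand":-1},{"travel":[0.3,0.1,-4.1],"rotation":[-0.012,0.051,0],"hand":-1},{"travel":[0.8,0.2,-5.5],"rotation":[-0.016,0.068,0],"hand":-1},{"travel":[1,0.3,-6.8],"rotation":[-0.02,0.085,0],"hand":-1},{"travel":[1,0.3,-6.8],"rotation":[-0.02,0.085,0],"hand":-1},{"travel":[1,0.3,-6.8],"rotation":[-0.02,0.085,0],"hand":-1}]'

```text
time: 8.82
position: [0.5378, -0.3564, 0.0642]
ee_rot: [-180.0, 1.0, -166.2]
wrist_force: [1.1, 0.2, 3.7]
finger_gap: 0.0126
gripper_force: 61.3
```

```bash
python3 - <<'E'
from h import *
s=robot.get_state();print(tipnow(),s["wrist_force"],s["wrist_torque"])
E
```

```text
(array([-75.6,  -0.6,  43.6]), array([-0.  , -0.98, -0.03])) [1.08551691 0.24278865 3.70838627] [0.09866008 0.25160515 0.03549776]
```

carry_out --motion '[{"travel":[0.2,0,-0.5],"rotation":[-0.002,0.009,0],"hand":-1},{"travel":[0.4,0.1,-1],"rotation":[-0.004,0.017,0],"hand":-1},{"travel":[0.4,0.1,-1],"rotation":[-0.004,0.017,0],"hand":-1},{"travel":[0.4,0.1,-1],"rotation":[-0.004,0.017,0],"hand":-1}]'

```text
time: 9.15
position: [0.5375, -0.3565, 0.0641]
ee_rot: [180.0, -0.0, -166.2]
wrist_force: [-3.2, 2.2, 10.3]
finger_gap: 0.0124
gripper_force: 62.2
```

```bash
python3 - <<'E'
from h import *
s=robot.get_state();print(tipnow(),s["position"],s["wrist_force"],s["wrist_torque"])
c=cam("scene"); save(c,"scene8.png",(220,180,350,300),5)
E
```

```text
(array([-76.2,  -0.5,  45. ]), array([-0.06,  0.02,  0.01])) [ 0.53752712 -0.35647377  0.06410325] [-3.15569406  2.15829613 10.31184499] [0.44370321 0.53421306 0.04144534]
```

View pics/scene8.png

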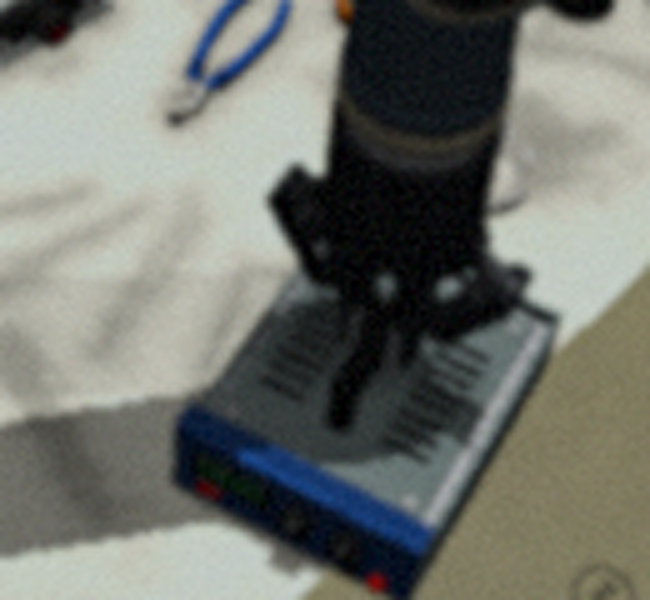

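The plate lies flat inside the rim, with tongue height 45.0 mm and pitch 0.0° by measurement. Now I'll release and retreat straight up.

carry_out --motion '[{"travel":[0,0,0.8],"rotation":[0,0,0],"hand":-1},{"travel":[0,0,0.8],"rotation":[0,0,0],"hand":0.3},{"travel":[0,0,0.8],"rotation":[0,0,0],"hand":0.3},{"travel":[0,0,0.8],"rotation":[0,0,0],"hand":0.3},{"travel":[0,0,0.8],"rotation":[0,0,0],"hand":0.3},{"travel":[0,0,5],"rotation":[0,0,0],"hand":0.3},{"travel":[0,0,20],"rotation":[0,0,0],"hand":0.3},{"travel":[0,0,45],"rotation":[0,0,0],"hand":0.3},{"travel":[0,0,80],"rotation":[0,0,0],"hand":0.3},{"travel":[0,0,115],"rotation":[0,0,0],"hand":0.3},{"travel":[0,0,130],"rotation":[0,0,0],"hand":0.3},{"travel":[0,0,130],"rotation":[0,0,0],"hand":0.3}]'

```text
time: 10.2
position: [0.5398, -0.3576, 0.1979]
ee_rot: [-179.7, 0.4, -166.2]
wrist_force: [0.2, 0.3, -0.1]
finger_gap: 0.0555
gripper_force: 0.0
```

```bash
python3 - <<'E'
from h import *
s=robot.get_state();print(s["position"],s["wrist_force"],s["finger_gap"])
c=cam("scene"); save(c,"scene9.png",(220,180,350,300),5)
E
```

```text
[ 0.53983317 -0.3575719   0.19794805] [ 0.15935955  0.29817588 -0.12684671] 0.0555359270858806
```

View pics/scene9.png

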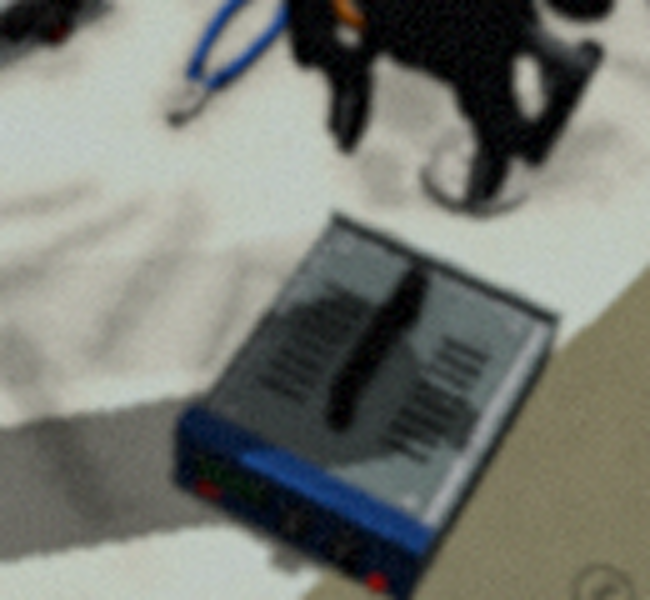

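The cover lies flat within the rim, with all four corners inside ((340,240), (525,325), (415,500), (215,405)). The gripper is clear and the cutters and dish are where they were.

```bash
python3 -c "
from bench import robot
print(robot.finish_job())"
```

```text
the job is handed in; nothing more can be done
None
```

The cover is seated flat inside the rim with its tongue under the front lip, the gripper let go and moved clear, and the job was handed in at about 10 s on the robot's clock; no verdict was returned.

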